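# Clear the sherd and stack the finds cases

## Task

The big arched potsherd was left lying on the deepest of the three plywood finds cases: lay it, hollow side down and flat, in the large empty bay of the finds tray. Then stack the other two cases squarely on the deepest one where it stands, the middle-height case first and the shallowest on top, same way up, long sides parallel and edges lined up to within a centimetre. Set everything down gently, drop nothing, and leave the bottle, pot and other things on the table undisturbed.

Things in the scene. Friction and masses are not known exactly. Their poses are not given: they have to be found in the camera images.
- case_deep: plain plywood lidded case, closed, 120 (own x) x 60 (own y) x 70 mm high, about 650 g, with a dark lid seam and a small steel latch in the middle of each short side. Origin: centre of its underside; z up. The tallest of the three same-footprint cases; stands on the table, loose, and is the foot of the column; the sherd lies on its lid at the start.
- case_mid: plain plywood lidded case, closed, 120 (own x) x 60 (own y) x 50 mm high, about 400 g, with a dark lid seam and a small steel latch in the middle of each short side. Origin: centre of its underside; z up. The middle-height case; stands on the table, loose.
- case_shallow: plain plywood lidded case, closed, 120 (own x) x 60 (own y) x 35 mm high, about 280 g, with a dark lid seam and a small steel latch in the middle of each short side. Origin: centre of its underside; z up. The lowest of the three cases; stands on the table, loose.
- sherd: large terracotta potsherd, rigid, about 160 g, arched like a piece of roof tile and lying hollow side down; about 105 long (own x, ragged ends) x 58 wide at its foot (own y) x 36 mm high, wall 8 mm; the lower 17 mm of its two long sides are nearly upright and can be pinched across y. Origin: middle of its underside, between the two feet; z up through the crown.
- tray: fixed open wooden finds tray, 224 (own x) x 142 (own y) mm, floor 6 mm thick, walls 6 mm thick rising to 30 mm above the table. A divider parts it into a large empty bay (own -x side, 139 x 130 mm inside) and a small bay (own +x side, 67 x 130 mm) filled with small fragments. Origin: centre of its underside; z up.
- tray_bay (a point): centre of the floor of the tray's large empty bay, 6 mm above the table; axes as the tray's.
- bottle: bystander: green glass bottle, 36 mm across, 100 mm high, standing beyond the deep case. Origin: centre of its underside.
- pot: bystander: small terracotta pot, 56 mm across, 60 mm high, standing beyond the middle-height case. Origin: centre of its underside.
- brush: bystander: blue-handled hand brush lying near the far edge of the table, roughly along the table's y, about 190 long and 42 mm wide, handle towards -y. Origin: near the middle of its length, on its underside.
- tape: bystander: roll of paper tape lying flat near the far edge, 90 mm across, 22 mm high. Origin: centre of its underside.
- mug: bystander: white mug, 76 mm across, 90 mm high, standing near the far edge, right of the middle. Origin: centre of its underside.
- jar: bystander: amber glass jar, 60 mm across, 70 mm high, standing near the far edge, left of the middle. Origin: centre of its underside.
There are look-alikes about, which are no part of the job. Leave any green or purple look-alike of the sherd alone.

How it is judged (in metres and radians):
On the way, in this order (a step that is already met when the one before it is completed fails the run):
1. the sherd lies flat, hollow side down, in the tray's large bay, released and at rest, while the deep case still stands in its place (x of sherd in the frame of tray_bay between -0.05 and 0.05 m and y of sherd in the frame of tray_bay between -0.05 and 0.05 m and z of sherd in the frame of tray_bay between -0.004 and 0.006 m and angle between sherd's own z axis and vertical below 0.12 rad and contact force between sherd and the fingers below 0.05 N and linear speed of sherd below 0.02 m/s and distance of case_deep from where it was at the start of the episode below 0.025 m and angle between case_deep's own z axis and vertical below 0.06 rad), for 0.2 s.
2. the middle-height case stands squarely on the deep case, released and at rest (horizontal distance between case_mid and case_deep below 0.012 m and angle between the x axis of case_mid and the x axis of case_deep, either way round below 0.12 rad and angle between case_mid's own z axis and vertical below 0.06 rad and z of case_mid in the frame of case_deep between 0.066 and 0.075 m and contact force between case_mid and the fingers below 0.05 N and linear speed of case_mid below 0.02 m/s), for 0.2 s.
3. the shallow case stands squarely on the middle-height case, released and at rest (horizontal distance between case_shallow and case_mid below 0.012 m and angle between the x axis of case_shallow and the x axis of case_mid, either way round below 0.12 rad and angle between case_shallow's own z axis and vertical below 0.06 rad and z of case_shallow in the frame of case_mid between 0.046 and 0.055 m and horizontal distance between case_shallow and case_deep below 0.018 m and contact force between case_shallow and the fingers below 0.05 N and linear speed of case_shallow below 0.02 m/s), for 0.2 s.
At the end, for the whole second after the job is handed in: Sherd flat (0.12 rad), hollow side down, on the large bay's floor. Deep case within 25 mm of its start; middle case on it, shallow on that, upright (0.06 rad), each centred on the one below within 12 mm (top one 18 mm from the foot), long sides parallel within 0.12 rad. All released, at rest (all of step 1 and all of step 2 and all of step 3 and linear speed of case_deep below 0.02 m/s); the robot touches nothing.
It fails at once if the sherd or a case is dropped (moves faster than 0.7 m/s with no finger on it, a free fall of about 25 mm) ((linear speed of sherd above 0.7 m/s and contact force between sherd and the fingers below 0.05 N) or (linear speed of case_deep above 0.7 m/s and contact force between case_deep and the fingers below 0.05 N) or (linear speed of case_mid above 0.7 m/s and contact force between case_mid and the fingers below 0.05 N) or (linear speed of case_shallow above 0.7 m/s and contact force between case_shallow and the fingers below 0.05 N)).
It fails at once if the sherd is turned over or stood on its side (tilted more than 1 rad) (angle between sherd's own z axis and vertical above 1 rad).
It fails at once if a bystander (bottle, pot, brush, tape, mug or jar) is moved more than 30 mm or tipped over (distance of any of bottle, pot, brush, tape, mug, jar from where it was at the start of the episode above 0.03 m or angle between any of bottle, pot, brush, tape, mug, jar's own z axis and vertical above 0.6 rad).
It also fails if it takes over 69 s, if anything falls off the work surface, if the arm or the gripper's body presses on something with over 40 N, if the wrist force passes 120 N, or if a joint passes its speed limit or range.

## Robot

A 6-joint arm with a two-finger parallel gripper is mounted at the origin on the work surface. World frame = base frame: x ahead of the robot, y to its left, z up, the work surface at z = 0. Lengths are in mm, angles in rad, forces in N, time in s.
With the tool pointing down it reaches from about 250 to 775 mm from the base axis. Payload 4 kg.
Tool frame: the origin (TCP) lies midway between the tips of the shut fingers; the grasp point (between the pads) lies 19 mm behind it; z points along the fingers, y is the line along which they close (so a half turn about z gives the same grasp; the last joint's range is limited). The gripper opens to 94 mm and grips with 3 to 60 N. Pads are 16 mm wide; open, the fingers measure 119 mm over their backs; the gripper's body (75 mm by 177 mm) begins 78 mm behind the grasp point.
Start: joints at [1.012, 0.087, 1.371, -0, 1.684, -0.103], TCP at [242.112, 493.865, 205.506] pointing down, gripper open.
Joint ranges: [-3.1, 3.1], [-0.76, 2.03], [0.27, 2.55], [-1.08, 4.22], [0.17, 2.65], [-2.57, 2.57]. Speed limits (rad/s): [2.79, 2.79, 3.14, 3.14, 3.14, 3.14].

## Interface

Orientations are given as a rotation vector (axis times angle).
In Python, from workcell import env gives the robot as it stands. The module is installed in compiled form; this text tells all that it offers.
- The arm moves only by the tool servo_tool, never from a script. Its argument "deltas" is a list of rows, each an object of numbers: "x", "y", "z": the shift along the tool's x, y, z in m; "rx", "ry", "rz": the turn, a rotation vector about the tool's x, y, z in rad; "jaw": the opening, from 0 (shut) to 1 (fully open). In form: [{"x": .., "y": .., "z": .., "rx": .., "ry": .., "rz": .., "jaw": ..}, ...]. A call has 1 to 20 rows; each row is the pose to reach, as a shift and turn from the pose commanded when the call began, along the tool's axes at that moment; what a row does not reach only later rows make up. A row lasts 1/12 s, in which the tool goes at most 41.7 mm and 7.16 degrees, less where a joint would pass 70% of its speed; a pose out of reach is approached as far as the arm can. A call with a gripper value outside its range is refused whole. The fingers move at their own pace and stop on an object; "newtons" is the grip in N (left out, the last holds). Time passes only in rows, so rows that repeat a pose let the fingers close. It gives the time, the measured TCP pose, the force, the opening and the grip force at its end, in the units of the state.
- env.get_state(): the state, without advancing time (a new reading comes with each control period).
- env.grab_frame(name): name is "side" or "top"; returns the picture (420x560x3 uint8, red, green, blue); there is no depth.
- env.camera_model(name): a dict with "fovy" (degrees; the focal length in pixels is half the picture's height over the tangent of half this angle, whatever the lens; pixels are square), "cx", "cy" (the principal point, pixels), "eye" and "orientation" of the camera in the world. Camera axes: x right, y up, looking along -z (the intrinsics and any distortion apply to the point x, -y, -z); pixel columns grow to the right and rows downward; lengths in mm; the calibration is good to about 2 mm. A picture is of the moment at which its call begins. camera_model takes no time and is no camera call.
- env.hand_in(): hands the job in; it is judged then, once.
The state is a dict: "time": time; "joint_pos": joint angles; "dq": joint speeds; "effort": joint torques, N m; "position": TCP position; "orientation": TCP orientation; "force": force on the tool from outside, world axes, zero at the start; "torque": the same for the moment, N m; "width": finger opening in mm; "finger_force": force on a finger pad.
Only numpy, scipy, OpenCV 4.12 (cv2) and the standard library are available. Lean on these libraries where they do the work, as an engineer would, in place of code of your own. Each camera call takes 0.05 s, during which the arm holds its last target. There are 200 camera calls.

## Working session

There is one attempt and no reset: what is moved stays moved. The work goes in short steps, Python scripts to look and compute and a tool call to move; the robot and the scene stay as the last step left them, time stands still between calls to the robot, and variables do not carry over. Pictures are saved under pics/ and viewed, at most 10 in all, crops included, and the job is handed in when it is done.

Besides the shell and the picture viewer there is one more tool, called after "Call:" in YAML: its name, and indented under it one key for each argument. servo_tool: Moves the arm, as the interface text tells. Its arguments: {"type":"object","properties":{"deltas":{"type":"array"},"newtons":{"type":"number"}},"required":["deltas"]}

```bash
mkdir -p pics; python3 - <<'E'
from workcell import env
import cv2
for n in("top","side"):
    cv2.imwrite(f"pics/{n}0.png",env.grab_frame(n)[:,:,::-1]); print(n,env.camera_model(n))
print(env.get_state())
E
```

```text
top {'fovy': 49.07991227667036, 'cx': 275.5254044703954, 'cy': 209.69038188599353, 'eye': array([ 438.58614886,   16.7746866 , 1255.95073817]), 'orientation': array([ 0.08468753, -0.09305439, -1.55177631])}
side {'fovy': 53.52462843782951, 'cx': 279.43605902395603, 'cy': 215.81224398873968, 'eye': array([  56.32372021, -599.25674195,  582.84260573]), 'orientation': array([ 0.93697451, -0.34580323, -0.60516957])}
{'time': 0.1, 'joint_pos': array([ 1.01187781e+00,  8.78976400e-02,  1.37210959e+00,  2.36452261e-05,
        1.68361630e+00, -1.03088111e-01]), 'dq': array([-0.00041199,  0.00061288, -0.00319754, -0.00087198,  0.00026465,
       -0.00098789]), 'effort': array([ 2.05886827e-03, -3.41255236e+01, -3.03300011e+01,  7.19869486e-02,
        3.04768374e-02, -7.48303546e-05]), 'position': array([241.83672089, 493.41777979, 204.4089134 ]), 'orientation': array([-7.09675333e-01, -3.05968464e+00,  3.00428049e-03]), 'force': array([-0.53217281, -0.77667424,  1.08074142]), 'torque': array([0.03847377, 0.03418454, 0.02981179]), 'finger_force': 0.0, 'width': 93.83428602891601}
```

View pics/top0.png

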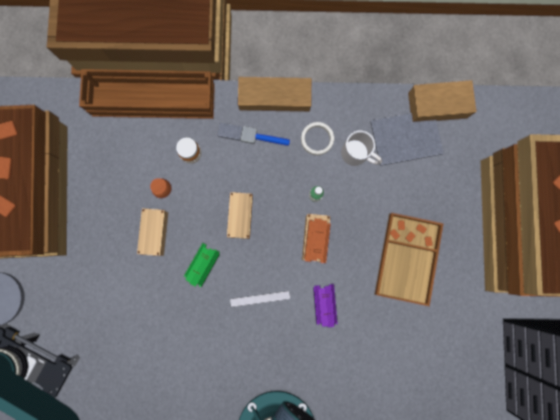

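View pics/side0.png

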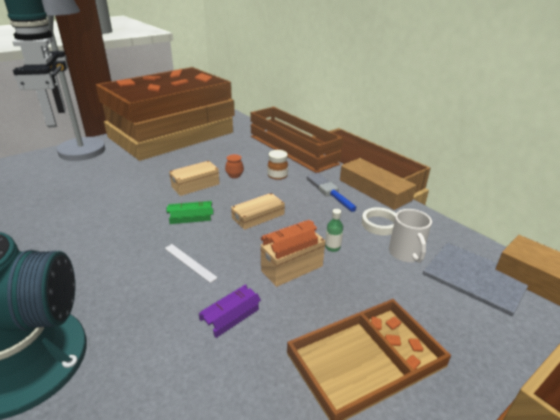

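The top view shows the deep case with the sherd at (317,238), the shallow case at (239,215), the mid case at (151,232) next to the pot at (160,187), and the tray at (408,258) with its small bay towards +x. In the side view the sherd is at (291,240), the mid case at (195,178) and the shallow case at (258,210). The green and purple look-alikes stand apart from these. Next I fit models to the silhouettes in both views.

```bash
cat > h.py <<'E'
from workcell import env
import numpy as np, cv2
from scipy.spatial.transform import Rotation as R
from scipy.optimize import minimize
S=4
def proj(n,P):
    c=env.camera_model(n); f=210/np.tan(np.radians(c["fovy"])/2)
    q=R.from_rotvec(c["orientation"]).inv().apply(np.asarray(P,float)-c["eye"])
    return np.c_[c["cx"]+f*q[:,0]/-q[:,2], c["cy"]+f*q[:,1]/q[:,2]]
def box(l,w,h): return np.array([[x,y,z] for x in(-l/2,l/2) for y in(-w/2,w/2) for z in(0,h)])
def sherd():  # arch section: upright to 17, crown 36
    a=np.linspace(0,np.pi,9); s=[(-29,0),(29,0)]+[(29*np.cos(t),17+19*np.sin(t)) for t in a]
    return np.array([[x,y,z] for x in(-52,52) for y,z in s])
def place(P,x,y,z,yaw): return R.from_euler('z',yaw).apply(P)+[x,y,z]
def mask(img,P,kind,pad=10):
    a=cv2.resize(img,None,fx=S,fy=S,interpolation=cv2.INTER_CUBIC).astype(int)
    r,g,b=a[...,0],a[...,1],a[...,2]
    m={'wood':(r-b>18)&(r>=g),'sherd':(r-g>55)}[kind].astype(np.uint8)
    roi=np.zeros_like(m); h=cv2.convexHull((S*P).astype(np.int32)); cv2.fillConvexPoly(roi,h,1)
    roi=cv2.dilate(roi,np.ones((2*pad*S+1,)*2,np.uint8)); m=m&roi
    k,l,st,_=cv2.connectedComponentsWithStats(m); m=(l==1+np.argmax(st[1:,4])).astype(np.uint8)
    c,_=cv2.findContours(m,cv2.RETR_EXTERNAL,cv2.CHAIN_APPROX_NONE)
    return cv2.drawContours(np.zeros_like(m),c,-1,1,-1)
def fit(pics,model,z,guess,kind,views=("top","side"),pad=10):
    ms={n:mask(pics[n],proj(n,place(model,guess[0],guess[1],z,guess[2])),kind,pad) for n in views}
    def cost(p):
        s=0
        for n in views:
            h=cv2.convexHull(np.float32(S*proj(n,place(model,p[0],p[1],z,p[2]))+S/2-.5))
            t=np.zeros_like(ms[n]); cv2.fillConvexPoly(t,np.round(h*16).astype(np.int32),1,shift=4)
            s+=1-(t&ms[n]).sum()/(t|ms[n]).sum()
        return s/len(views)
    g=np.array(guess,float); sx=g+np.array([[0,0,0],[12,0,0],[0,12,0],[0,0,.15]])
    for _ in range(2):
        r=minimize(cost,sx[0],method='Nelder-Mead',options=dict(initial_simplex=sx,xatol=.05,fatol=1e-5)); sx=r.x+np.array([[0,0,0],[-5,0,0],[0,-5,0],[0,0,-.08]])
    return r.x,r.fun
def px2w(n,uv,z):
    return minimize(lambda p:((proj(n,[[p[0],p[1],z]])[0]-uv)**2).sum(),[400,0],method='Nelder-Mead').x
def snap(): return {n:env.grab_frame(n) for n in("top","side")}
E
cat > m.py <<'E'
from h import *
pics={n:cv2.imread(f"pics/{n}0.png")[:,:,::-1] for n in("top","side")}
for nm,m,z,uv,zc,k,y in [("mid",box(120,60,50),0,(151,232),50,'wood',0),("shal",box(120,60,35),0,(239,215),35,'wood',0),
  ("deep+",np.r_[box(120,60,70),sherd()+[0,0,70]],0,(317,238),90,'wood',0),("sherd",sherd(),70,(317,238),90,'sherd',0),("tray",box(224,142,30),0,(408,258),15,'wood',-.1)]:
    g=[*px2w("top",uv,zc),y]
    for v in(("top","side"),("top",),("side",)):
        r,f=fit(pics,m,z,g,k,v); print(nm,v,r.round(3),round(f,3))
for uv in((151,232),(317,238),(260,299)):print(pics["top"][uv[1],uv[0]])
print(px2w("top",(317,191),100),px2w("top",(160,187),60))
E
python3 m.py
```

```text
mid ('top', 'side') [ 5.13828e+02  3.40436e+02 -6.30000e-02] 0.034
mid ('top',) [ 5.12858e+02  3.40263e+02 -4.90000e-02] 0.045
mid ('side',) [ 5.14507e+02  3.41588e+02 -5.20000e-02] 0.02
shal ('top', 'side') [ 5.63226e+02  1.08787e+02 -4.50000e-02] 0.02
shal ('top',) [ 5.63216e+02  1.08693e+02 -4.50000e-02] 0.014
shal ('side',) [ 5.64082e+02  1.10059e+02 -5.70000e-02] 0.022
deep+ ('top', 'side') [ 5.03622e+02 -9.58900e+01 -8.30000e-02] 0.042
deep+ ('top',) [ 5.03685e+02 -9.60260e+01 -8.30000e-02] 0.034
deep+ ('side',) [ 5.03819e+02 -9.48880e+01 -7.40000e-02] 0.048Traceback (most recent call last):
  File "m.py", line 7, in <module>
    r,f=fit(pics,m,z,g,k,v); print(nm,v,r.round(3),round(f,3))
        ~~~^^^^^^^^^^^^^^^^
  File "h.py", line 35, in fit
    r=minimize(cost,sx[0],method='Nelder-Mead',options=dict(initial_simplex=sx,xatol=.05,fatol=1e-5)); sx=r.x+np.array([[0,0,0],[-5,0,0],[0,-5,0],[0,0,-.08]])
    res = _minimize_neldermead(fun, x0, args, callback, bounds=bounds,
                               **options)
    fxr = func(xr)
    fx = function(np.copy(x), *(wrapper_args + args))
  File "h.py", line 29, in cost
    h=cv2.convexHull(np.float32(S*proj(n,place(model,p[0],p[1],z,p[2]))+S/2-.5))
                                  ~~~~^^^^^^^^^^^^^^^^^^^^^^^^^^^^^^^^^
  File "h.py", line 7, in proj
    c=env.camera_model(n); f=210/np.tan(np.radians(c["fovy"])/2)
ValueError: time passes only in moves, steps and waits
```

```bash
sed -i 's/^    c=env.camera_model(n);/    c=CM[n];/; s/^S=4/S=4\nCM={n:env.camera_model(n) for n in("top","side")}/' h.py
sed -i '/^  ("deep+"/!b' m.py; sed -i 's/("mid",box(120,60,50),0,(151,232),50,.wood.,0),("shal",box(120,60,35),0,(239,215),35,.wood.,0),//' m.py
cat >> m.py <<'E'
s=env.get_state(); print(s["time"],s["position"].round(1),R.from_rotvec(s["orientation"]).as_matrix().round(3).tolist())
E
python3 m.py
```

```text
deep+ ('top', 'side') [ 5.03622e+02 -9.58900e+01 -8.30000e-02] 0.042
deep+ ('top',) [ 5.03685e+02 -9.60260e+01 -8.30000e-02] 0.034
deep+ ('side',) [ 5.03819e+02 -9.48880e+01 -7.40000e-02] 0.048
sherd ('top', 'side') [ 4.95938e+02 -9.37010e+01 -7.10000e-02] 0.217
sherd ('top',) [ 4.9565e+02 -9.4015e+01 -9.5000e-02] 0.175
sherd ('side',) [ 5.04599e+02 -9.14390e+01 -9.50000e-02] 0.248
tray ('top', 'side') [ 4.53991e+02 -3.47834e+02 -1.89000e-01] 0.015
tray ('top',) [ 4.53859e+02 -3.48724e+02 -1.91000e-01] 0.012
tray ('side',) [ 4.54302e+02 -3.47318e+02 -1.90000e-01] 0.009
[213 180 138]
[173  98  62]
[205 205 217]
[ 6.20000000e+02 -2.61328125e-02] [629.54494392 316.05697713]
0.1 [241.8 493.4 204.4] [[-0.898, 0.44, -0.001], [0.44, 0.898, -0.002], [0.0, -0.002, -1.0]]
```

```bash
sed -i "s/,\[400,0\],method='Nelder-Mead'/,[400,50],method='Nelder-Mead'/" h.py; cat > m2.py <<'E'
from h import *
pics={n:cv2.imread(f"pics/{n}0.png")[:,:,::-1] for n in("top","side")}
for v in(("top","side"),("top",),("side",)):
    r,f=fit(pics,sherd(),70,[501,-94,-.08],'sherd',v); print(v,r.round(3),round(f,3))
out=[]
for n,(u,v) in (("top",(317,238)),("side",(292,245))):
    a=cv2.resize(np.ascontiguousarray(pics[n][v-37:v+37,u-37:u+37]),None,fx=5,fy=5,interpolation=cv2.INTER_CUBIC)
    mm=mask(pics[n],proj(n,place(sherd(),501,-94,70,-.08)),'sherd')[4*(v-37):4*(v+37),4*(u-37):4*(u+37)]
    c,_=cv2.findContours(cv2.resize(mm,None,fx=1.25,fy=1.25,interpolation=0),0,1); b=a.copy(); cv2.drawContours(b,c,-1,(0,255,0),1)
    out.append(b)
cv2.imwrite("pics/crop1.png",np.hstack(out)[:,:,::-1])
print(px2w("top",(317,191),100))
E
python3 m2.py
```

```text
('top', 'side') [ 4.95761e+02 -9.38930e+01 -6.20000e-02] 0.217
('top',) [ 4.95361e+02 -9.42600e+01 -1.07000e-01] 0.175
('side',) [ 5.02896e+02 -9.25240e+01 -3.20000e-02] 0.248
[619.996511   -92.92903639]
```

View pics/crop1.png

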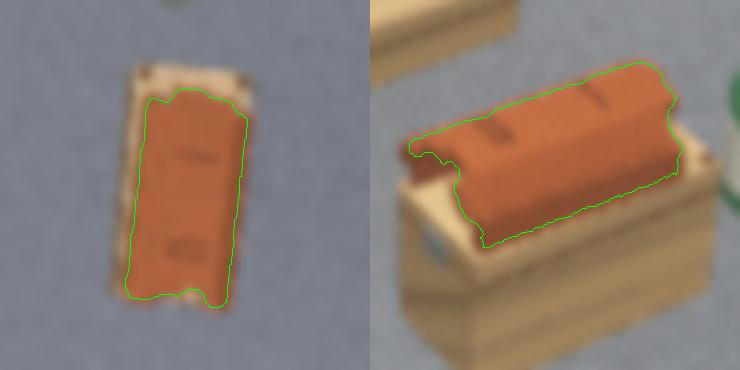

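The crop shows the sherd shifted towards the near end of the lid and slightly towards -y, about parallel to the case. The grasp target is roughly (496,-94.5) with yaw -0.09.

```bash
cat > go.py <<'E'
import sys
from h import *
def plan(x,y,z,yaw,verbose=True):
    s=env.get_state(); M=R.from_rotvec(s["orientation"]); 
    # tool y -> world (-sin yaw, cos yaw), tool x = y cross z(down) 
    T=R.from_matrix(np.array([[-np.cos(yaw),-np.sin(yaw),0],[-np.sin(yaw),np.cos(yaw),0],[0,0,-1]]).T)
    print("t",round(s["time"],2),"pos",s["position"].round(1),"w",round(s["width"],1),"ff",round(s["finger_force"],1),"F",s["force"].round(1),"q",s["joint_pos"].round(2))
    print("d m",(M.inv().apply(np.array([x,y,z])-s["position"])/1000).round(4),"rot",(M.inv()*T).as_rotvec().round(4))
if __name__=="__main__": plan(*map(float,sys.argv[1:5]))
E
sed -i 's/r-g>55/r-g>45/' h.py; python3 m2.py; python3 go.py 496 -94.5 150 -.09
```

```text
('top', 'side') [ 4.9641e+02 -9.4102e+01 -8.1000e-02] 0.149
('top',) [ 4.96058e+02 -9.37720e+01 -1.07000e-01] 0.123
('side',) [ 5.00025e+02 -9.40710e+01 -8.10000e-02] 0.168
[619.996511   -92.92903639]
t 0.1 pos [241.8 493.4 204.4] w 93.8 ff 0.0 F [-0.5 -0.8  1.1] q [ 1.01  0.09  1.37  0.    1.68 -0.1 ]
d m [-0.487  -0.4159  0.0551] rot [-0.002  -0.0006 -0.3658]
```

Call:
servo_tool:
  deltas:
    - {"x":-0.487,"y":-0.416,"z":0.055,"rx":-0.002,"rz":-0.366,"jaw":1}
    - {"x":-0.487,"y":-0.416,"z":0.055,"rx":-0.002,"rz":-0.366,"jaw":1}
    - {"x":-0.487,"y":-0.416,"z":0.055,"rx":-0.002,"rz":-0.366,"jaw":1}
    - {"x":-0.487,"y":-0.416,"z":0.055,"rx":-0.002,"rz":-0.366,"jaw":1}
    - {"x":-0.487,"y":-0.416,"z":0.055,"rx":-0.002,"rz":-0.366,"jaw":1}
    - {"x":-0.487,"y":-0.416,"z":0.055,"rx":-0.002,"rz":-0.366,"jaw":1}
    - {"x":-0.487,"y":-0.416,"z":0.055,"rx":-0.002,"rz":-0.366,"jaw":1}
    - {"x":-0.487,"y":-0.416,"z":0.055,"rx":-0.002,"rz":-0.366,"jaw":1}
    - {"x":-0.487,"y":-0.416,"z":0.055,"rx":-0.002,"rz":-0.366,"jaw":1}
    - {"x":-0.487,"y":-0.416,"z":0.055,"rx":-0.002,"rz":-0.366,"jaw":1}
    - {"x":-0.487,"y":-0.416,"z":0.055,"rx":-0.002,"rz":-0.366,"jaw":1}
    - {"x":-0.487,"y":-0.416,"z":0.055,"rx":-0.002,"rz":-0.366,"jaw":1}
    - {"x":-0.487,"y":-0.416,"z":0.055,"rx":-0.002,"rz":-0.366,"jaw":1}
    - {"x":-0.487,"y":-0.416,"z":0.055,"rx":-0.002,"rz":-0.366,"jaw":1}
    - {"x":-0.487,"y":-0.416,"z":0.055,"rx":-0.002,"rz":-0.366,"jaw":1}
    - {"x":-0.487,"y":-0.416,"z":0.055,"rx":-0.002,"rz":-0.366,"jaw":1}
    - {"x":-0.487,"y":-0.416,"z":0.055,"rx":-0.002,"rz":-0.366,"jaw":1}
    - {"x":-0.487,"y":-0.416,"z":0.055,"rx":-0.002,"rz":-0.366,"jaw":1}
    - {"x":-0.487,"y":-0.416,"z":0.055,"rx":-0.002,"rz":-0.366,"jaw":1}
    - {"x":-0.487,"y":-0.416,"z":0.055,"rx":-0.002,"rz":-0.366,"jaw":1}

```text
invalid input
```

```bash
python3 go.py 496 -94.5 74 -.09
```

```text
t 0.1 pos [241.8 493.4 204.4] w 93.8 ff 0.0 F [-0.5 -0.8  1.1] q [ 1.01  0.09  1.37  0.    1.68 -0.1 ]
d m [-0.487  -0.4157  0.1311] rot [-0.002  -0.0006 -0.3658]
```

Call:
servo_tool:
  deltas:
    - {"x":-0.12,"y":-0.1,"z":0.01,"rx":0,"ry":0,"rz":-0.09,"jaw":1}
    - {"x":-0.12,"y":-0.1,"z":0.01,"rx":0,"ry":0,"rz":-0.09,"jaw":1}
  newtons: 20

```text
time: 0.27
position: [275.5, 417.8, 198.9]
orientation: [-0.561, -3.09, 0.003]
force: [1.5, -0.8, 0.2]
width: 94.2
finger_force: 0.0
```

```bash
python3 go.py 496 -94.5 150 -.09
```

```text
t 0.27 pos [275.5 417.8 198.9] w 94.2 ff 0.0 F [ 1.5 -0.8  0.2] q [ 0.87 -0.02  1.49 -0.    1.67 -0.34]
d m [-0.3865 -0.4022  0.0494] rot [-0.0017 -0.0008 -0.2689]
```

Call:
servo_tool:
  deltas:
    - {"x":-0.387,"y":-0.402,"z":0.049,"rx":-0.002,"ry":0,"rz":-0.269,"jaw":1}
    - {"x":-0.387,"y":-0.402,"z":0.049,"rx":-0.002,"ry":0,"rz":-0.269,"jaw":1}
    - {"x":-0.387,"y":-0.402,"z":0.049,"rx":-0.002,"ry":0,"rz":-0.269,"jaw":1}
    - {"x":-0.387,"y":-0.402,"z":0.049,"rx":-0.002,"ry":0,"rz":-0.269,"jaw":1}
    - {"x":-0.387,"y":-0.402,"z":0.049,"rx":-0.002,"ry":0,"rz":-0.269,"jaw":1}
    - {"x":-0.387,"y":-0.402,"z":0.049,"rx":-0.002,"ry":0,"rz":-0.269,"jaw":1}
    - {"x":-0.387,"y":-0.402,"z":0.049,"rx":-0.002,"ry":0,"rz":-0.269,"jaw":1}
    - {"x":-0.387,"y":-0.402,"z":0.049,"rx":-0.002,"ry":0,"rz":-0.269,"jaw":1}
    - {"x":-0.387,"y":-0.402,"z":0.049,"rx":-0.002,"ry":0,"rz":-0.269,"jaw":1}
    - {"x":-0.387,"y":-0.402,"z":0.049,"rx":-0.002,"ry":0,"rz":-0.269,"jaw":1}
    - {"x":-0.387,"y":-0.402,"z":0.049,"rx":-0.002,"ry":0,"rz":-0.269,"jaw":1}
    - {"x":-0.387,"y":-0.402,"z":0.049,"rx":-0.002,"ry":0,"rz":-0.269,"jaw":1}
    - {"x":-0.387,"y":-0.402,"z":0.049,"rx":-0.002,"ry":0,"rz":-0.269,"jaw":1}
    - {"x":-0.387,"y":-0.402,"z":0.049,"rx":-0.002,"ry":0,"rz":-0.269,"jaw":1}
    - {"x":-0.387,"y":-0.402,"z":0.049,"rx":-0.002,"ry":0,"rz":-0.269,"jaw":1}
    - {"x":-0.387,"y":-0.402,"z":0.049,"rx":-0.002,"ry":0,"rz":-0.269,"jaw":1}
    - {"x":-0.387,"y":-0.402,"z":0.049,"rx":-0.002,"ry":0,"rz":-0.269,"jaw":1}
    - {"x":-0.387,"y":-0.402,"z":0.049,"rx":-0.002,"ry":0,"rz":-0.269,"jaw":1}

```text
time: 1.77
position: [493.3, -94.7, 151.2]
orientation: [0.15, 3.138, 0.004]
force: [0.9, 0.2, -1.2]
width: 93.6
finger_force: 0.0
```

```bash
python3 go.py 496 -94.5 74 -.09
```

```text
t 1.77 pos [493.3 -94.7 151.2] w 93.6 ff 0.0 F [ 0.9  0.2 -1.2] q [-0.3  -0.    1.57  0.    1.57 -1.78]
d m [-0.0027  0.0002  0.0772] rot [ 0.0025  0.0001 -0.0053]
```

Call:
servo_tool:
  deltas:
    - {"x":-0.003,"y":0,"z":0.03,"rx":0.002,"ry":0,"rz":-0.005,"jaw":1}
    - {"x":-0.003,"y":0,"z":0.055,"rx":0.002,"ry":0,"rz":-0.005,"jaw":1}
    - {"x":-0.003,"y":0,"z":0.07,"rx":0.002,"ry":0,"rz":-0.005,"jaw":1}
    - {"x":-0.003,"y":0,"z":0.077,"rx":0.002,"ry":0,"rz":-0.005,"jaw":1}
    - {"x":-0.003,"y":0,"z":0.077,"rx":0.002,"ry":0,"rz":-0.005,"jaw":1}
    - {"x":-0.003,"y":0,"z":0.077,"rx":0.002,"ry":0,"rz":-0.005,"jaw":1}
  newtons: 15

```text
time: 2.27
position: [496.9, -95.3, 74.9]
orientation: [0.142, 3.137, -0.0]
force: [0.1, -0.4, -0.2]
width: 93.9
finger_force: 0.0
```

```bash
python3 go.py 496 -94.5 74 -.09; python3 - <<'E'
from h import *
p=snap();o=[]
for n,(u,v) in (("top",(317,238)),("side",(292,245))):
    o.append(cv2.resize(np.ascontiguousarray(p[n][v-50:v+50,u-50:u+50]),None,fx=4,fy=4,interpolation=cv2.INTER_CUBIC))
cv2.imwrite("pics/grasp1.png",np.hstack(o)[:,:,::-1])
E
```

```text
t 2.27 pos [496.9 -95.3  74.9] w 93.9 ff 0.0 F [ 0.1 -0.4 -0.2] q [-0.3   0.05  1.67  0.    1.42 -1.78]
d m [0.001  0.0007 0.0009] rot [-0.0001  0.0012 -0.0004]
```

View pics/grasp1.png

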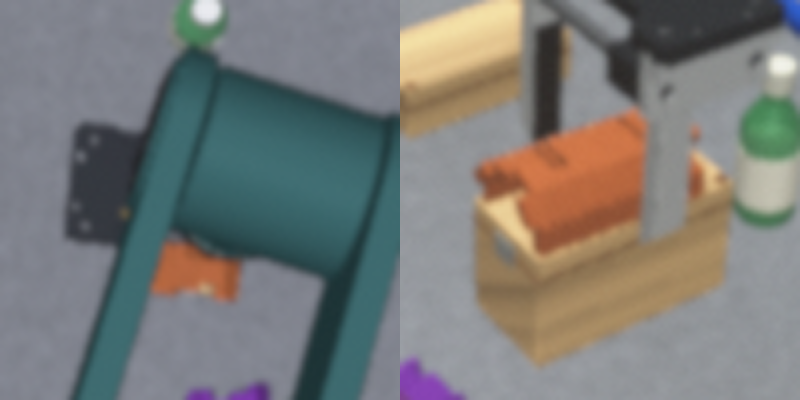

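The crop shows the fingers straddling the sherd above the lid, with the bottle clear. Closing now.

Call:
servo_tool:
  deltas:
    - {"x":0,"y":0,"z":0,"rx":0,"ry":0,"rz":0,"jaw":0.5}
    - {"x":0,"y":0,"z":0,"rx":0,"ry":0,"rz":0,"jaw":0.5}
    - {"x":0,"y":0,"z":0,"rx":0,"ry":0,"rz":0,"jaw":0.5}
    - {"x":0,"y":0,"z":0,"rx":0,"ry":0,"rz":0,"jaw":0.5}
    - {"x":0,"y":0,"z":0,"rx":0,"ry":0,"rz":0,"jaw":0.5}
    - {"x":0,"y":0,"z":0,"rx":0,"ry":0,"rz":0,"jaw":0.5}
  newtons: 15

```text
time: 2.87
position: [496.7, -96.1, 74.2]
orientation: [0.144, 3.138, -0.0]
force: [0.2, -1.3, -0.0]
width: 57.3
finger_force: 0.9
```

Call:
servo_tool:
  deltas:
    - {"x":0,"y":0,"z":0,"rx":0,"ry":0,"rz":0,"jaw":0.3}
    - {"x":0,"y":0,"z":0,"rx":0,"ry":0,"rz":0,"jaw":0.3}
    - {"x":0,"y":0,"z":0,"rx":0,"ry":0,"rz":0,"jaw":0.3}
    - {"x":0,"y":0,"z":-0.005,"rx":0,"ry":0,"rz":0,"jaw":0.3}
    - {"x":0,"y":0,"z":-0.015,"rx":0,"ry":0,"rz":0,"jaw":0.3}
    - {"x":0,"y":0,"z":-0.035,"rx":0,"ry":0,"rz":0,"jaw":0.3}
    - {"x":0,"y":0,"z":-0.05,"rx":0,"ry":0,"rz":0,"jaw":0.3}
    - {"x":0,"y":0,"z":-0.055,"rx":0,"ry":0,"rz":0,"jaw":0.3}
    - {"x":0,"y":0,"z":-0.055,"rx":0,"ry":0,"rz":0,"jaw":0.3}
  newtons: 15

```text
time: 3.62
position: [497.9, -96.4, 131.4]
orientation: [0.144, 3.134, -0.002]
force: [0.1, -0.0, -1.6]
width: 56.3
finger_force: 14.8
```

```bash
python3 - <<'E'
from h import *
from go import plan
# tray bay centre: own x = -112+6+139/2
c=R.from_euler('z',-.19).apply([-112+6+69.5,0,0])+[454,-348,0]; print(c)
plan(c[0],c[1],90,-.19)
p=env.grab_frame("side"); cv2.imwrite("pics/lift1.png",p[:,:,::-1])
E
```

```text
[ 418.15684542 -341.10665033    0.        ]
t 3.62 pos [497.9 -96.4 131.4] w 56.3 ff 14.8 F [ 0.1 -0.  -1.6] q [-0.3   0.01  1.59  0.    1.53 -1.78]
d m [ 0.0572 -0.251   0.0414] rot [-0.0005  0.0045  0.0982]
```

View pics/lift1.png

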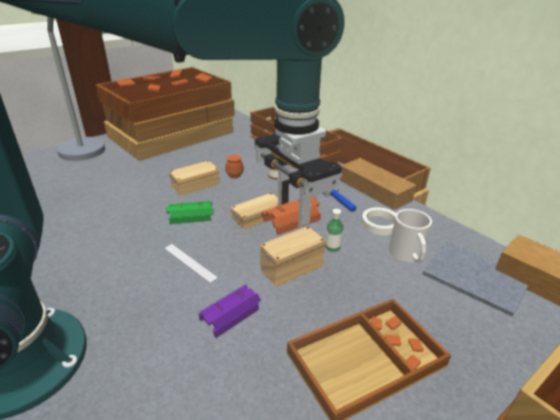

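The sherd is held level above the deep case, which hasn't moved. Carrying it to the tray.

Call:
servo_tool:
  deltas:
    - {"x":0.003,"y":-0.012,"z":0.0,"rx":0,"ry":0.002,"rz":0.005,"jaw":0.3}
    - {"x":0.009,"y":-0.037,"z":0.003,"rx":0,"ry":0.002,"rz":0.015,"jaw":0.3}
    - {"x":0.016,"y":-0.07,"z":0.008,"rx":0,"ry":0.004,"rz":0.027,"jaw":0.3}
    - {"x":0.025,"y":-0.105,"z":0.015,"rx":0,"ry":0.004,"rz":0.041,"jaw":0.3}
    - {"x":0.033,"y":-0.14,"z":0.022,"rx":0,"ry":0.004,"rz":0.055,"jaw":0.3}
    - {"x":0.041,"y":-0.175,"z":0.029,"rx":0,"ry":0.004,"rz":0.07,"jaw":0.3}
    - {"x":0.048,"y":-0.208,"z":0.035,"rx":0,"ry":0.004,"rz":0.082,"jaw":0.3}
    - {"x":0.053,"y":-0.233,"z":0.039,"rx":0,"ry":0.004,"rz":0.091,"jaw":0.3}
    - {"x":0.056,"y":-0.247,"z":0.041,"rx":0,"ry":0.004,"rz":0.097,"jaw":0.3}
    - {"x":0.057,"y":-0.251,"z":0.041,"rx":0,"ry":0.004,"rz":0.098,"jaw":0.3}
    - {"x":0.057,"y":-0.251,"z":0.041,"rx":0,"ry":0.004,"rz":0.098,"jaw":0.3}
    - {"x":0.057,"y":-0.251,"z":0.041,"rx":0,"ry":0.004,"rz":0.098,"jaw":0.3}
  newtons: 15

```text
time: 4.67
position: [417.1, -339.8, 87.9]
orientation: [-0.296, -3.124, -0.002]
force: [0.5, 0.2, -1.8]
width: 56.8
finger_force: 14.8
```

```bash
python3 - <<'E'
from h import *
from go import plan
plan(418,-341,11,-.19)
p=snap(); np.save("pics/s1.npy",p)
for z,m,v in((0,70,("top","side")),(0,70,("top",)),(0,70,("side",))):
    r,f=fit(p,box(120,60,70),0,[503.6,-96,-.083],'wood',v); print(v,r.round(3),round(f,3))
a=p["side"][210:400,230:470]; cv2.imwrite("pics/tray1.png",cv2.resize(np.ascontiguousarray(a),None,fx=3,fy=3,interpolation=2)[:,:,::-1])
E
```

```text
t 4.67 pos [ 417.1 -339.8   87.9] w 56.8 ff 14.8 F [ 0.5  0.2 -1.8] q [-0.79  0.12  1.57 -0.    1.45 -2.17]
d m [-0.0015 -0.0011  0.0769] rot [ 0.0011 -0.004   0.0007]
('top', 'side') [ 5.03762e+02 -9.57280e+01 -8.40000e-02] 0.071
('top',) [ 5.03926e+02 -9.58700e+01 -8.00000e-02] 0.014
('side',) [ 5.04338e+02 -9.44070e+01 -8.40000e-02] 0.112
```

View pics/tray1.png

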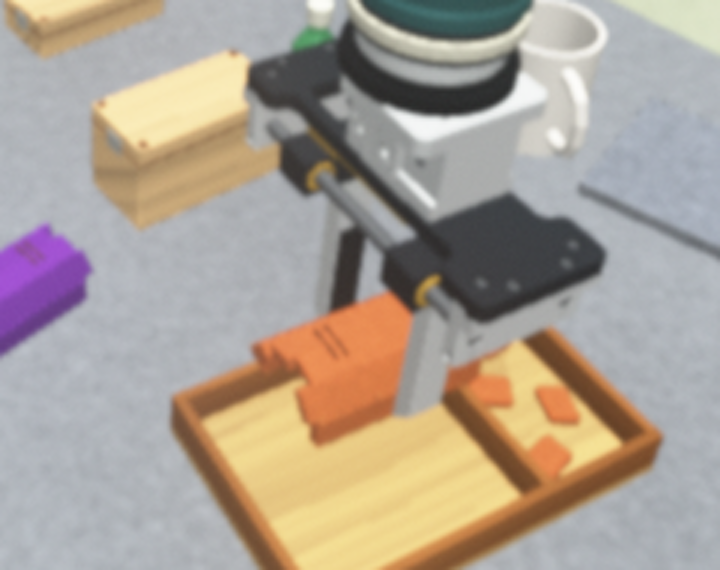

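The sherd is level over the large bay and parallel to it. Lowering.

Call:
servo_tool:
  deltas:
    - {"x":-0.001,"y":-0.001,"z":0.01,"rx":0,"ry":-0.004,"rz":0,"jaw":0.3}
    - {"x":-0.001,"y":-0.001,"z":0.03,"rx":0,"ry":-0.004,"rz":0,"jaw":0.3}
    - {"x":-0.001,"y":-0.001,"z":0.05,"rx":0,"ry":-0.004,"rz":0,"jaw":0.3}
    - {"x":-0.001,"y":-0.001,"z":0.063,"rx":0,"ry":-0.004,"rz":0,"jaw":0.3}
    - {"x":-0.001,"y":-0.001,"z":0.07,"rx":0,"ry":-0.004,"rz":0,"jaw":0.3}
    - {"x":-0.001,"y":-0.001,"z":0.073,"rx":0,"ry":-0.004,"rz":0,"jaw":0.3}
    - {"x":-0.001,"y":-0.001,"z":0.075,"rx":0,"ry":-0.004,"rz":0,"jaw":0.3}
    - {"x":-0.001,"y":-0.001,"z":0.077,"rx":0,"ry":-0.004,"rz":0,"jaw":0.3}
    - {"x":-0.001,"y":-0.001,"z":0.077,"rx":0,"ry":-0.004,"rz":0,"jaw":0.3}
  newtons: 15

```text
time: 5.52
position: [417.9, -342.2, 11.7]
orientation: [0.297, 3.126, -0.002]
force: [-0.2, 0.2, -3.6]
width: 56.7
finger_force: 14.8
```

Call:
servo_tool:
  deltas:
    - {"x":0,"y":0,"z":0.001,"rx":0,"ry":0,"rz":0,"jaw":0.3}
    - {"x":0,"y":0,"z":0.002,"rx":0,"ry":0,"rz":0,"jaw":0.3}
    - {"x":0,"y":0,"z":0.002,"rx":0,"ry":0,"rz":0,"jaw":0.3}
  newtons: 15

```text
time: 5.77
position: [418.0, -342.4, 10.2]
orientation: [0.298, 3.126, -0.002]
force: [0.1, -0.9, 0.6]
width: 56.5
finger_force: 15.0
```

Call:
servo_tool:
  deltas:
    - {"x":0,"y":0,"z":0.001,"rx":0,"ry":0,"rz":0,"jaw":0.3}
    - {"x":0,"y":0,"z":0.001,"rx":0,"ry":0,"rz":0,"jaw":0.3}
    - {"x":0,"y":0,"z":0.001,"rx":0,"ry":0,"rz":0,"jaw":0.62}
    - {"x":0,"y":0,"z":0.001,"rx":0,"ry":0,"rz":0,"jaw":0.66}
    - {"x":0,"y":0,"z":0.001,"rx":0,"ry":0,"rz":0,"jaw":0.75}
    - {"x":0,"y":0,"z":0.001,"rx":0,"ry":0,"rz":0,"jaw":0.8}
    - {"x":0,"y":0,"z":0.001,"rx":0,"ry":0,"rz":0,"jaw":0.8}
    - {"x":0,"y":0,"z":0.001,"rx":0,"ry":0,"rz":0,"jaw":0.8}
    - {"x":0,"y":0,"z":0.001,"rx":0,"ry":0,"rz":0,"jaw":0.8}
  newtons: 15

```text
time: 6.52
position: [417.3, -341.8, 7.9]
orientation: [0.298, 3.127, 0.0]
force: [-0.6, -0.1, -0.5]
width: 75.5
finger_force: 0.0
```

Released. Lifting away and planning the move to the mid case.

Call:
servo_tool:
  deltas:
    - {"x":0,"y":0,"z":-0.01,"rx":0,"ry":0,"rz":0,"jaw":0.8}
    - {"x":0,"y":0,"z":-0.04,"rx":0,"ry":0,"rz":0,"jaw":0.8}
    - {"x":0,"y":0,"z":-0.08,"rx":0,"ry":0,"rz":0,"jaw":0.8}
    - {"x":0,"y":0,"z":-0.12,"rx":0,"ry":0,"rz":0,"jaw":0.8}
    - {"x":0,"y":0,"z":-0.16,"rx":0,"ry":0,"rz":0,"jaw":1}
    - {"x":0,"y":0,"z":-0.17,"rx":0,"ry":0,"rz":0,"jaw":1}
    - {"x":0,"y":0,"z":-0.17,"rx":0,"ry":0,"rz":0,"jaw":1}
  newtons: 25

```text
time: 7.1
position: [419.2, -343.7, 184.1]
orientation: [0.297, 3.119, -0.011]
force: [-0.1, -0.5, 0.1]
width: 91.5
finger_force: 0.0
```

```bash
python3 - <<'E'
from h import *
from go import plan
plan(513.5,340.4,130,-.055)
p=snap()
for v in(("top","side"),("top",),("side",)):
    r,f=fit(p,sherd(),6,[418,-341,-.19],'sherd',v,pad=5); print(v,r.round(3),round(f,3))
    r,f=fit(p,box(120,60,50),0,[513.5,340.4,-.055],'wood',v); print(v,r.round(3),round(f,3))
E
```

```text
t 7.1 pos [ 419.2 -343.7  184.1] w 91.5 ff 0.0 F [-0.1 -0.5  0.1] q [-0.79  0.07  1.44  0.    1.63 -2.17]
d m [0.0369 0.69   0.0494] rot [-0.0069  0.0088 -0.1347]
('top', 'side') [ 4.17224e+02 -3.42146e+02 -1.83000e-01] 0.325
('top', 'side') [ 5.13764e+02  3.40178e+02 -6.20000e-02] 0.034
('top',) [ 4.14568e+02 -3.40015e+02 -2.07000e-01] 0.512
('top',) [ 5.12773e+02  3.40104e+02 -5.10000e-02] 0.044
('side',) [ 4.20443e+02 -3.42206e+02 -2.01000e-01] 0.115
('side',) [ 5.14155e+02  3.40872e+02 -5.20000e-02] 0.022
```

Call:
servo_tool:
  deltas:
    - {"x":0.037,"y":0.69,"z":0.049,"rx":-0.007,"ry":0.009,"rz":-0.135,"jaw":1}
    - {"x":0.037,"y":0.69,"z":0.049,"rx":-0.007,"ry":0.009,"rz":-0.135,"jaw":1}
    - {"x":0.037,"y":0.69,"z":0.049,"rx":-0.007,"ry":0.009,"rz":-0.135,"jaw":1}
    - {"x":0.037,"y":0.69,"z":0.049,"rx":-0.007,"ry":0.009,"rz":-0.135,"jaw":1}
    - {"x":0.037,"y":0.69,"z":0.049,"rx":-0.007,"ry":0.009,"rz":-0.135,"jaw":1}
    - {"x":0.037,"y":0.69,"z":0.049,"rx":-0.007,"ry":0.009,"rz":-0.135,"jaw":1}
    - {"x":0.037,"y":0.69,"z":0.049,"rx":-0.007,"ry":0.009,"rz":-0.135,"jaw":1}
    - {"x":0.037,"y":0.69,"z":0.049,"rx":-0.007,"ry":0.009,"rz":-0.135,"jaw":1}
    - {"x":0.037,"y":0.69,"z":0.049,"rx":-0.007,"ry":0.009,"rz":-0.135,"jaw":1}
    - {"x":0.037,"y":0.69,"z":0.049,"rx":-0.007,"ry":0.009,"rz":-0.135,"jaw":1}
    - {"x":0.037,"y":0.69,"z":0.049,"rx":-0.007,"ry":0.009,"rz":-0.135,"jaw":1}
    - {"x":0.037,"y":0.69,"z":0.049,"rx":-0.007,"ry":0.009,"rz":-0.135,"jaw":1}
    - {"x":0.037,"y":0.69,"z":0.049,"rx":-0.007,"ry":0.009,"rz":-0.135,"jaw":1}
    - {"x":0.037,"y":0.69,"z":0.049,"rx":-0.007,"ry":0.009,"rz":-0.135,"jaw":1}
    - {"x":0.037,"y":0.69,"z":0.049,"rx":-0.007,"ry":0.009,"rz":-0.135,"jaw":1}
    - {"x":0.037,"y":0.69,"z":0.049,"rx":-0.007,"ry":0.009,"rz":-0.135,"jaw":1}
    - {"x":0.037,"y":0.69,"z":0.049,"rx":-0.007,"ry":0.009,"rz":-0.135,"jaw":1}
    - {"x":0.037,"y":0.69,"z":0.049,"rx":-0.007,"ry":0.009,"rz":-0.135,"jaw":1}
    - {"x":0.037,"y":0.69,"z":0.049,"rx":-0.007,"ry":0.009,"rz":-0.135,"jaw":1}
    - {"x":0.037,"y":0.69,"z":0.049,"rx":-0.007,"ry":0.009,"rz":-0.135,"jaw":1}
  newtons: 25

```text
time: 8.87
position: [510.0, 341.5, 126.3]
orientation: [-0.086, -3.128, -0.007]
force: [0.5, -0.0, -0.2]
width: 94.0
finger_force: 0.0
```

```bash
python3 - <<'E'
from h import *
from go import plan
plan(513.5,340.4,14,-.055)
p=snap()
r,f=fit(p,sherd(),6,[418,-341,-.19],'sherd',("top","side"),pad=5); print(r.round(3),round(f,3))
cv2.imwrite("pics/side2.png",p["side"][:,:,::-1])
E
```

```text
t 8.87 pos [510.  341.5 126.3] w 94.0 ff 0.0 F [ 0.5 -0.  -0.2] q [ 0.49  0.26  1.33  0.01  1.56 -1.02]
d m [-0.0049 -0.0014  0.1123] rot [ 0.0042 -0.0122  0.0002]
[ 4.18169e+02 -3.41783e+02 -1.94000e-01] 0.13
```

View pics/side2.png

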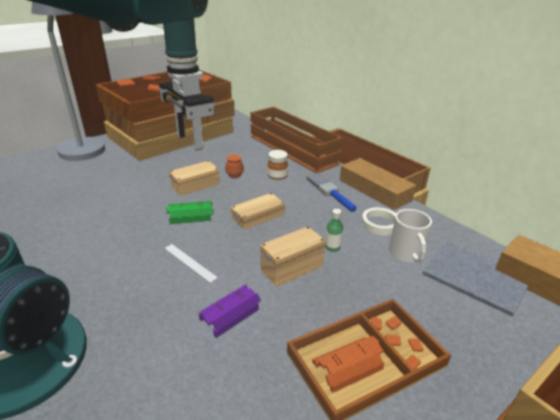

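The sherd lies flat in the bay at (350,362), and the gripper is above the mid case at (195,178). Descending to TCP z≈9.

Call:
servo_tool:
  deltas:
    - {"x":-0.005,"y":-0.001,"z":0.03,"rx":0.004,"ry":-0.012,"rz":0,"jaw":1}
    - {"x":-0.005,"y":-0.001,"z":0.06,"rx":0.004,"ry":-0.012,"rz":0,"jaw":1}
    - {"x":-0.005,"y":-0.001,"z":0.09,"rx":0.004,"ry":-0.012,"rz":0,"jaw":1}
    - {"x":-0.005,"y":-0.001,"z":0.11,"rx":0.004,"ry":-0.012,"rz":0,"jaw":1}
    - {"x":-0.005,"y":-0.001,"z":0.117,"rx":0.004,"ry":-0.012,"rz":0,"jaw":1}
    - {"x":-0.005,"y":-0.001,"z":0.117,"rx":0.004,"ry":-0.012,"rz":0,"jaw":1}
    - {"x":-0.005,"y":-0.001,"z":0.117,"rx":0.004,"ry":-0.012,"rz":0,"jaw":1}
  newtons: 30

```text
time: 9.55
position: [515.9, 341.8, 13.0]
orientation: [0.088, 3.135, 0.006]
force: [1.0, 0.2, -0.3]
width: 94.2
finger_force: 0.0
```

```bash
python3 go.py 513.5 340.4 9 -.055
```

```text
t 9.55 pos [515.9 341.8  13. ] w 94.2 ff 0.0 F [ 1.   0.2 -0.3] q [ 0.49  0.34  1.46  0.    1.33 -1.02]
d m [ 0.0024 -0.0016  0.004 ] rot [ 0.0039  0.0048 -0.001 ]
```

Call:
servo_tool:
  deltas:
    - {"x":0.002,"y":-0.002,"z":0.004,"rx":0.004,"ry":0.004,"rz":0,"jaw":1}
    - {"x":0.002,"y":-0.002,"z":0.004,"rx":0.004,"ry":0.004,"rz":0,"jaw":0.7}
    - {"x":0.002,"y":-0.002,"z":0.004,"rx":0.004,"ry":0.004,"rz":0,"jaw":0.65}
    - {"x":0.002,"y":-0.002,"z":0.004,"rx":0.004,"ry":0.004,"rz":0,"jaw":0.3}
    - {"x":0.002,"y":-0.002,"z":0.004,"rx":0.004,"ry":0.004,"rz":0,"jaw":0.3}
    - {"x":0.002,"y":-0.002,"z":0.004,"rx":0.004,"ry":0.004,"rz":0,"jaw":0.3}
    - {"x":0.002,"y":-0.002,"z":0.004,"rx":0.004,"ry":0.004,"rz":0,"jaw":0.3}
    - {"x":0.002,"y":-0.002,"z":0.004,"rx":0.004,"ry":0.004,"rz":0,"jaw":0.3}
    - {"x":0.002,"y":-0.002,"z":0.004,"rx":0.004,"ry":0.004,"rz":0,"jaw":0.3}
  newtons: 30

```text
time: 10.3
position: [513.4, 340.0, 8.3]
orientation: [0.086, 3.14, -0.002]
force: [-0.3, -3.1, 2.5]
width: 59.8
finger_force: 30.0
```

```bash
python3 go.py 503.9 -95.8 150 -.082
```

```text
t 10.3 pos [513.4 340.    8.3] w 59.8 ff 30.0 F [-0.3 -3.1  2.5] q [ 0.49  0.34  1.47 -0.    1.33 -1.02]
d m [-0.0145 -0.4359 -0.141 ] rot [-0.0016  0.0002  0.0272]
```

Call:
servo_tool:
  deltas:
    - {"x":0,"y":0,"z":-0.005,"rx":0,"ry":0,"rz":0,"jaw":0.3}
    - {"x":0,"y":0,"z":-0.02,"rx":0,"ry":0,"rz":0,"jaw":0.3}
    - {"x":0,"y":0,"z":-0.045,"rx":0,"ry":0,"rz":0,"jaw":0.3}
    - {"x":0,"y":0,"z":-0.075,"rx":0,"ry":0,"rz":0,"jaw":0.3}
    - {"x":0,"y":-0.008,"z":-0.105,"rx":0,"ry":0,"rz":0.001,"jaw":0.3}
    - {"x":-0.001,"y":-0.025,"z":-0.128,"rx":0,"ry":0,"rz":0.002,"jaw":0.3}
    - {"x":-0.002,"y":-0.055,"z":-0.138,"rx":0,"ry":0,"rz":0.004,"jaw":0.3}
    - {"x":-0.003,"y":-0.09,"z":-0.141,"rx":0,"ry":0,"rz":0.006,"jaw":0.3}
    - {"x":-0.004,"y":-0.128,"z":-0.141,"rx":0,"ry":0,"rz":0.008,"jaw":0.3}
    - {"x":-0.005,"y":-0.166,"z":-0.141,"rx":0,"ry":0,"rz":0.01,"jaw":0.3}
    - {"x":-0.007,"y":-0.204,"z":-0.141,"rx":0,"ry":0,"rz":0.013,"jaw":0.3}
    - {"x":-0.008,"y":-0.242,"z":-0.141,"rx":0,"ry":0,"rz":0.015,"jaw":0.3}
    - {"x":-0.009,"y":-0.28,"z":-0.141,"rx":0,"ry":0,"rz":0.018,"jaw":0.3}
    - {"x":-0.01,"y":-0.318,"z":-0.141,"rx":0,"ry":0,"rz":0.02,"jaw":0.3}
    - {"x":-0.012,"y":-0.354,"z":-0.141,"rx":0,"ry":0,"rz":0.022,"jaw":0.3}
    - {"x":-0.013,"y":-0.385,"z":-0.141,"rx":0,"ry":0,"rz":0.025,"jaw":0.3}
    - {"x":-0.014,"y":-0.41,"z":-0.141,"rx":0,"ry":0,"rz":0.027,"jaw":0.3}
    - {"x":-0.0145,"y":-0.427,"z":-0.141,"rx":0,"ry":0,"rz":0.027,"jaw":0.3}
    - {"x":-0.0145,"y":-0.435,"z":-0.141,"rx":0,"ry":0,"rz":0.027,"jaw":0.3}
    - {"x":-0.0145,"y":-0.436,"z":-0.141,"rx":0,"ry":0,"rz":0.027,"jaw":0.3}
  newtons: 30

```text
time: 11.97
position: [503.3, -96.4, 148.3]
orientation: [-0.132, -3.137, -0.001]
force: [-0.3, 0.8, -4.2]
width: 60.2
finger_force: 30.0
```

Call:
servo_tool:
  deltas:
    - {"x":0,"y":0,"z":0,"rx":0,"ry":0,"rz":0,"jaw":0.3}
    - {"x":0,"y":0,"z":0,"rx":0,"ry":0,"rz":0,"jaw":0.3}
    - {"x":0,"y":0,"z":0,"rx":0,"ry":0,"rz":0,"jaw":0.3}
  newtons: 30

```text
time: 12.22
position: [503.8, -94.1, 149.1]
orientation: [-0.126, -3.139, -0.0]
force: [-0.1, 0.5, -3.6]
width: 59.9
finger_force: 30.0
```

```bash
python3 - <<'E'
from h import *
from go import plan
plan(503.9,-95.8,80,-.082)
p=snap()
r,f=fit(p,box(120,60,70),0,[504,-95.8,-.083],'wood',("side",),pad=4); print("deep",r.round(3),round(f,3))
a=p["side"][150:300,190:390]; b=p["top"][165:315,220:420]
cv2.imwrite("pics/stk1.png",cv2.resize(np.hstack([a,b]),None,fx=2,fy=2.,interpolation=2)[:,:,::-1])
E
```

```text
t 12.22 pos [503.8 -94.1 149.1] w 59.9 ff 30.0 F [-0.1  0.5 -3.6] q [-0.3   0.02  1.55  0.    1.57 -1.79]
d m [-0.0002 -0.0017  0.0691] rot [ 0.0002 -0.0004  0.002 ]
deep [ 5.04923e+02 -9.36330e+01 -8.30000e-02] 0.013
```

View pics/stk1.png

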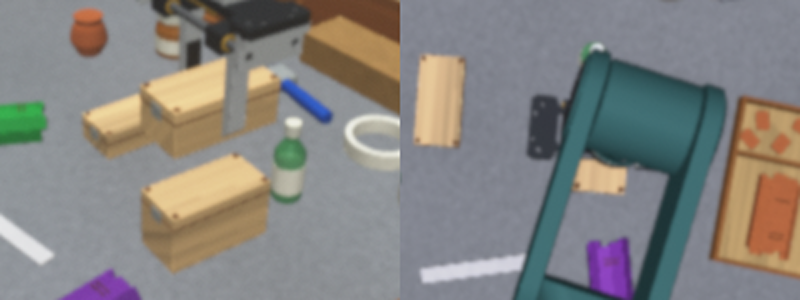

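The mid case is level and parallel above the deep one. Lowering onto it.

Call:
servo_tool:
  deltas:
    - {"x":-0.0005,"y":-0.001,"z":0.01,"rx":0,"ry":0,"rz":0.001,"jaw":0.3}
    - {"x":-0.0005,"y":-0.001,"z":0.03,"rx":0,"ry":0,"rz":0.001,"jaw":0.3}
    - {"x":-0.0005,"y":-0.001,"z":0.048,"rx":0,"ry":0,"rz":0.001,"jaw":0.3}
    - {"x":-0.0005,"y":-0.001,"z":0.06,"rx":0,"ry":0,"rz":0.001,"jaw":0.3}
    - {"x":-0.0005,"y":-0.001,"z":0.066,"rx":0,"ry":0,"rz":0.001,"jaw":0.3}
    - {"x":-0.0005,"y":-0.001,"z":0.068,"rx":0,"ry":0,"rz":0.001,"jaw":0.3}
    - {"x":-0.0005,"y":-0.001,"z":0.069,"rx":0,"ry":0,"rz":0.001,"jaw":0.3}
    - {"x":-0.0005,"y":-0.001,"z":0.069,"rx":0,"ry":0,"rz":0.001,"jaw":0.3}
    - {"x":-0.0005,"y":-0.001,"z":0.069,"rx":0,"ry":0,"rz":0.001,"jaw":0.3}
  newtons: 30

```text
time: 13.07
position: [505.0, -96.9, 81.4]
orientation: [0.13, 3.137, -0.002]
force: [-0.2, -0.5, -3.2]
width: 59.3
finger_force: 30.0
```

Call:
servo_tool:
  deltas:
    - {"x":0,"y":0,"z":0.001,"rx":0,"ry":0,"rz":0,"jaw":0.3}
    - {"x":0,"y":0,"z":0.0015,"rx":0,"ry":0,"rz":0,"jaw":0.3}
    - {"x":0,"y":0,"z":0.0015,"rx":0,"ry":0,"rz":0,"jaw":0.3}
  newtons: 30

```text
time: 13.32
position: [504.4, -96.7, 79.1]
orientation: [0.13, 3.138, -0.001]
force: [0.3, -0.6, -3.7]
width: 60.1
finger_force: 30.0
```

```bash
python3 go.py 504.2 -95.3 78 -.082
```

```text
t 13.32 pos [504.4 -96.7  79.1] w 60.1 ff 30.0 F [ 0.3 -0.6 -3.7] q [-0.3   0.07  1.65 -0.    1.43 -1.79]
d m [0.0003 0.0014 0.0011] rot [-0.0007  0.0005 -0.0009]
```

Call:
servo_tool:
  deltas:
    - {"x":0,"y":0.001,"z":0.0005,"rx":0,"ry":0,"rz":0,"jaw":0.3}
    - {"x":0,"y":0.001,"z":0.001,"rx":0,"ry":0,"rz":0,"jaw":0.3}
    - {"x":0,"y":0.001,"z":0.001,"rx":0,"ry":0,"rz":0,"jaw":0.3}
  newtons: 30

```text
time: 13.57
position: [504.5, -95.6, 78.3]
orientation: [0.13, 3.138, -0.001]
force: [-1.6, 1.3, 0.2]
width: 60.0
finger_force: 30.0
```

Call:
servo_tool:
  deltas:
    - {"x":0,"y":0,"z":0.0005,"rx":0,"ry":0,"rz":0,"jaw":0.3}
    - {"x":0,"y":0,"z":0.0005,"rx":0,"ry":0,"rz":0,"jaw":0.64}
    - {"x":0,"y":0,"z":0.0005,"rx":0,"ry":0,"rz":0,"jaw":0.68}
    - {"x":0,"y":0,"z":0.0005,"rx":0,"ry":0,"rz":0,"jaw":0.8}
    - {"x":0,"y":0,"z":0.0005,"rx":0,"ry":0,"rz":0,"jaw":1}
    - {"x":0,"y":0,"z":0.0005,"rx":0,"ry":0,"rz":0,"jaw":1}
    - {"x":0,"y":0,"z":0.0005,"rx":0,"ry":0,"rz":0,"jaw":1}
    - {"x":0,"y":0,"z":-0.005,"rx":0,"ry":0,"rz":0,"jaw":1}
    - {"x":0,"y":0,"z":-0.03,"rx":0,"ry":0,"rz":0,"jaw":1}
    - {"x":0,"y":0,"z":-0.065,"rx":0,"ry":0,"rz":0,"jaw":1}
    - {"x":0,"y":0,"z":-0.09,"rx":0,"ry":0,"rz":0,"jaw":1}
    - {"x":0,"y":0,"z":-0.1,"rx":0,"ry":0,"rz":0,"jaw":1}
    - {"x":0,"y":0,"z":-0.1,"rx":0,"ry":0,"rz":0,"jaw":1}
  newtons: 30

```text
time: 14.65
position: [506.1, -96.1, 181.3]
orientation: [0.13, 3.132, -0.004]
force: [0.8, 0.3, 0.3]
width: 94.1
finger_force: 0.0
```

```bash
python3 go.py 563.3 109 120 -.048
```

```text
t 14.65 pos [506.1 -96.1 181.3] w 94.1 ff 0.0 F [0.8 0.3 0.3] q [-0.3   0.01  1.5  -0.    1.63 -1.79]
d m [-0.0396  0.2093  0.0612] rot [-0.0022  0.0067 -0.0348]
```

Call:
servo_tool:
  deltas:
    - {"x":-0.008,"y":0.04,"z":0,"rx":0,"ry":0,"rz":-0.01,"jaw":1}
    - {"x":-0.016,"y":0.08,"z":0,"rx":0,"ry":0,"rz":-0.02,"jaw":1}
    - {"x":-0.024,"y":0.12,"z":0.01,"rx":0,"ry":0.006,"rz":-0.03,"jaw":1}
    - {"x":-0.032,"y":0.16,"z":0.03,"rx":-0.002,"ry":0.006,"rz":-0.035,"jaw":1}
    - {"x":-0.038,"y":0.195,"z":0.05,"rx":-0.002,"ry":0.006,"rz":-0.035,"jaw":1}
    - {"x":-0.04,"y":0.209,"z":0.061,"rx":-0.002,"ry":0.006,"rz":-0.035,"jaw":1}
    - {"x":-0.04,"y":0.209,"z":0.061,"rx":-0.002,"ry":0.006,"rz":-0.035,"jaw":1}
    - {"x":-0.04,"y":0.209,"z":0.061,"rx":-0.002,"ry":0.006,"rz":-0.035,"jaw":1}
    - {"x":-0.04,"y":0.209,"z":0.061,"rx":-0.002,"ry":0.006,"rz":-0.035,"jaw":1}
  newtons: 30

```text
time: 15.4
position: [560.9, 108.5, 115.9]
orientation: [-0.076, -3.133, -0.001]
force: [0.0, -0.2, 0.3]
width: 94.0
finger_force: 0.0
```

```bash
python3 - <<'E'
from h import *
from go import plan
plan(563.3,109,8,-.048)
p=snap()
for v in(("top","side"),("top",),("side",)):
    r,f=fit(p,box(120,60,120),0,[504,-95.8,-.083],'wood',v,pad=6); print("stack",v,r.round(3),round(f,3))
cv2.imwrite("pics/stk2.png",cv2.resize(np.hstack([p["side"][150:300,190:390],p["top"][165:315,220:420]]),None,fx=2,fy=2.,interpolation=2)[:,:,::-1])
E
```

```text
t 15.4 pos [560.9 108.5 115.9] w 94.0 ff 0.0 F [ 0.  -0.2  0.3] q [ 0.09  0.17  1.45  0.    1.52 -1.43]
d m [-0.0032  0.0005  0.1078] rot [ 0.0006 -0.0077 -0.0002]
stack ('top', 'side') [ 5.04511e+02 -9.62950e+01 -8.20000e-02] 0.052
stack ('top',) [ 5.04538e+02 -9.64200e+01 -8.40000e-02] 0.016
stack ('side',) [ 5.05113e+02 -9.39820e+01 -8.60000e-02] 0.069
```

View pics/stk2.png

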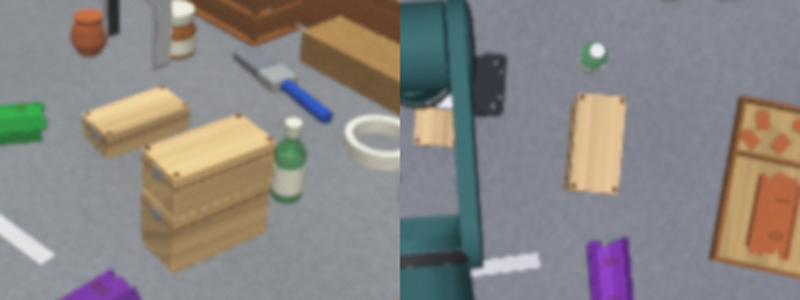

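The two-case stack is square. Descending on the shallow case.

Call:
servo_tool:
  deltas:
    - {"x":-0.003,"y":0.0005,"z":0.03,"rx":0,"ry":-0.008,"rz":0,"jaw":1}
    - {"x":-0.003,"y":0.0005,"z":0.06,"rx":0,"ry":-0.008,"rz":0,"jaw":1}
    - {"x":-0.003,"y":0.0005,"z":0.085,"rx":0,"ry":-0.008,"rz":0,"jaw":1}
    - {"x":-0.003,"y":0.0005,"z":0.1,"rx":0,"ry":-0.008,"rz":0,"jaw":1}
    - {"x":-0.003,"y":0.0005,"z":0.105,"rx":0,"ry":-0.008,"rz":0,"jaw":1}
    - {"x":-0.003,"y":0.0005,"z":0.106,"rx":0,"ry":-0.008,"rz":0,"jaw":1}
    - {"x":-0.003,"y":0.0005,"z":0.106,"rx":0,"ry":-0.008,"rz":0,"jaw":1}
  newtons: 30

```text
time: 16.08
position: [564.7, 109.2, 11.9]
orientation: [0.077, 3.137, 0.003]
force: [-0.0, 0.7, 0.2]
width: 94.3
finger_force: 0.0
```

```bash
python3 go.py 563.3 109 7.5 -.048
```

```text
t 16.08 pos [564.7 109.2  11.9] w 94.3 ff 0.0 F [-0.   0.7  0.2] q [ 0.09  0.25  1.57  0.    1.31 -1.43]
d m [ 0.0014 -0.0003  0.0044] rot [ 0.0018  0.0038 -0.0011]
```

Call:
servo_tool:
  deltas:
    - {"x":0.001,"y":0,"z":0.004,"rx":0.001,"ry":0.003,"rz":0,"jaw":1}
    - {"x":0.001,"y":0,"z":0.004,"rx":0.001,"ry":0.003,"rz":0,"jaw":0.7}
    - {"x":0.001,"y":0,"z":0.004,"rx":0.001,"ry":0.003,"rz":0,"jaw":0.65}
    - {"x":0.001,"y":0,"z":0.004,"rx":0.001,"ry":0.003,"rz":0,"jaw":0.3}
    - {"x":0.001,"y":0,"z":0.004,"rx":0.001,"ry":0.003,"rz":0,"jaw":0.3}
    - {"x":0.001,"y":0,"z":0.004,"rx":0.001,"ry":0.003,"rz":0,"jaw":0.3}
    - {"x":0.001,"y":0,"z":0.004,"rx":0.001,"ry":0.003,"rz":0,"jaw":0.3}
    - {"x":0.001,"y":0,"z":0.004,"rx":0.001,"ry":0.003,"rz":0,"jaw":0.3}
    - {"x":0.001,"y":0,"z":0.004,"rx":0.001,"ry":0.003,"rz":0,"jaw":0.3}
  newtons: 25

```text
time: 16.83
position: [563.0, 109.5, 6.8]
orientation: [-0.075, -3.14, 0.001]
force: [0.0, -2.0, 2.1]
width: 60.0
finger_force: 25.0
```

```bash
python3 go.py 504.5 -95.8 165 -.083
```

```text
t 16.83 pos [563.  109.5   6.8] w 60.0 ff 25.0 F [ 0.  -2.   2.1] q [ 0.09  0.26  1.58 -0.    1.3  -1.43]
d m [ 0.0487 -0.2079 -0.158 ] rot [-0.0005 -0.0008  0.0353]
```

Call:
servo_tool:
  deltas:
    - {"x":0,"y":0,"z":-0.005,"rx":0,"ry":0,"rz":0,"jaw":0.3}
    - {"x":0,"y":0,"z":-0.02,"rx":0,"ry":0,"rz":0,"jaw":0.3}
    - {"x":0,"y":0,"z":-0.05,"rx":0,"ry":0,"rz":0,"jaw":0.3}
    - {"x":0,"y":0,"z":-0.085,"rx":0,"ry":0,"rz":0,"jaw":0.3}
    - {"x":0,"y":0,"z":-0.12,"rx":0,"ry":0,"rz":0,"jaw":0.3}
    - {"x":0.002,"y":-0.008,"z":-0.145,"rx":0,"ry":0,"rz":0,"jaw":0.3}
    - {"x":0.005,"y":-0.022,"z":-0.156,"rx":0,"ry":0,"rz":0.003,"jaw":0.3}
    - {"x":0.012,"y":-0.048,"z":-0.158,"rx":0,"ry":0,"rz":0.008,"jaw":0.3}
    - {"x":0.019,"y":-0.08,"z":-0.158,"rx":0,"ry":0,"rz":0.014,"jaw":0.3}
    - {"x":0.027,"y":-0.114,"z":-0.158,"rx":0,"ry":0,"rz":0.02,"jaw":0.3}
    - {"x":0.034,"y":-0.147,"z":-0.158,"rx":0,"ry":0,"rz":0.026,"jaw":0.3}
    - {"x":0.041,"y":-0.176,"z":-0.158,"rx":0,"ry":0,"rz":0.031,"jaw":0.3}
    - {"x":0.046,"y":-0.196,"z":-0.158,"rx":0,"ry":0,"rz":0.034,"jaw":0.3}
    - {"x":0.048,"y":-0.205,"z":-0.158,"rx":0,"ry":0,"rz":0.035,"jaw":0.3}
    - {"x":0.049,"y":-0.208,"z":-0.158,"rx":0,"ry":0,"rz":0.035,"jaw":0.3}
    - {"x":0.049,"y":-0.208,"z":-0.158,"rx":0,"ry":0,"rz":0.035,"jaw":0.3}
    - {"x":0.049,"y":-0.208,"z":-0.158,"rx":0,"ry":0,"rz":0.035,"jaw":0.3}
    - {"x":0.049,"y":-0.208,"z":-0.158,"rx":0,"ry":0,"rz":0.035,"jaw":0.3}
  newtons: 25

```text
time: 18.33
position: [504.3, -94.3, 164.2]
orientation: [-0.127, -3.137, -0.002]
force: [0.2, -0.1, -2.8]
width: 59.7
finger_force: 25.0
```

```bash
python3 go.py 504.5 -95.8 129 -.083
```

```text
t 18.33 pos [504.3 -94.3 164.2] w 59.7 ff 25.0 F [ 0.2 -0.1 -2.8] q [-0.3   0.02  1.52  0.    1.6  -1.79]
d m [-0.0004 -0.0015  0.0352] rot [ 0.0013 -0.0016  0.0019]
```

Call:
servo_tool:
  deltas:
    - {"x":0,"y":-0.001,"z":0.008,"rx":0.001,"ry":-0.001,"rz":0.002,"jaw":0.3}
    - {"x":0,"y":-0.001,"z":0.02,"rx":0.001,"ry":-0.001,"rz":0.002,"jaw":0.3}
    - {"x":0,"y":-0.001,"z":0.029,"rx":0.001,"ry":-0.001,"rz":0.002,"jaw":0.3}
    - {"x":0,"y":-0.001,"z":0.033,"rx":0.001,"ry":-0.001,"rz":0.002,"jaw":0.3}
    - {"x":0,"y":-0.001,"z":0.035,"rx":0.001,"ry":-0.001,"rz":0.002,"jaw":0.3}
    - {"x":0,"y":-0.001,"z":0.035,"rx":0.001,"ry":-0.001,"rz":0.002,"jaw":0.3}
    - {"x":0,"y":-0.001,"z":0.035,"rx":0.001,"ry":-0.001,"rz":0.002,"jaw":0.3}
  newtons: 25

```text
time: 18.92
position: [504.0, -96.5, 129.5]
orientation: [-0.133, -3.139, 0.001]
force: [1.0, 0.1, -4.0]
width: 60.0
finger_force: 25.0
```

Call:
servo_tool:
  deltas:
    - {"x":0,"y":0,"z":0.001,"rx":0,"ry":0,"rz":0,"jaw":0.3}
    - {"x":0,"y":0,"z":0.0015,"rx":0,"ry":0,"rz":0,"jaw":0.3}
    - {"x":0,"y":0,"z":0.0015,"rx":0,"ry":0,"rz":0,"jaw":0.3}
  newtons: 25

```text
time: 19.17
position: [504.2, -96.6, 128.3]
orientation: [0.133, 3.138, -0.001]
force: [-0.5, -0.2, -3.3]
width: 59.7
finger_force: 25.0
```

Call:
servo_tool:
  deltas:
    - {"x":0,"y":0.0005,"z":0.0008,"rx":0,"ry":0,"rz":-0.002,"jaw":0.3}
    - {"x":0,"y":0.0005,"z":0.0015,"rx":0,"ry":0,"rz":-0.002,"jaw":0.3}
    - {"x":0,"y":0.0005,"z":0.0015,"rx":0,"ry":0,"rz":-0.002,"jaw":0.3}
  newtons: 25

```text
time: 19.42
position: [504.2, -96.0, 126.8]
orientation: [0.13, 3.139, -0.001]
force: [0.2, -1.1, -2.1]
width: 59.9
finger_force: 25.0
```

Call:
servo_tool:
  deltas:
    - {"x":0,"y":0,"z":0.0005,"rx":0,"ry":0,"rz":0,"jaw":0.3}
    - {"x":0,"y":0,"z":0.001,"rx":0,"ry":0,"rz":0,"jaw":0.3}
    - {"x":0,"y":0,"z":0.001,"rx":0,"ry":0,"rz":0,"jaw":0.3}
  newtons: 25

```text
time: 19.67
position: [504.3, -96.0, 126.8]
orientation: [0.13, 3.138, -0.001]
force: [-2.1, -0.1, 4.7]
width: 60.1
finger_force: 25.0
```

Contact is made: the force is now upward. Releasing and retreating up and to +y.

Call:
servo_tool:
  deltas:
    - {"x":0,"y":0,"z":0,"rx":0,"ry":0,"rz":0,"jaw":0.64}
    - {"x":0,"y":0,"z":0,"rx":0,"ry":0,"rz":0,"jaw":0.68}
    - {"x":0,"y":0,"z":0,"rx":0,"ry":0,"rz":0,"jaw":0.8}
    - {"x":0,"y":0,"z":0,"rx":0,"ry":0,"rz":0,"jaw":1}
    - {"x":0,"y":0,"z":0,"rx":0,"ry":0,"rz":0,"jaw":1}
    - {"x":0,"y":0,"z":0,"rx":0,"ry":0,"rz":0,"jaw":1}
    - {"x":0,"y":0,"z":-0.005,"rx":0,"ry":0,"rz":0,"jaw":1}
    - {"x":0,"y":0,"z":-0.03,"rx":0,"ry":0,"rz":0,"jaw":1}
    - {"x":0,"y":0,"z":-0.065,"rx":0,"ry":0,"rz":0,"jaw":1}
    - {"x":0,"y":0,"z":-0.09,"rx":0,"ry":0,"rz":0,"jaw":1}
    - {"x":0,"y":0.03,"z":-0.1,"rx":0,"ry":0,"rz":0,"jaw":1}
    - {"x":0,"y":0.07,"z":-0.1,"rx":0,"ry":0,"rz":0,"jaw":1}
    - {"x":0,"y":0.11,"z":-0.1,"rx":0,"ry":0,"rz":0,"jaw":1}
    - {"x":0,"y":0.15,"z":-0.1,"rx":0,"ry":0,"rz":0,"jaw":1}
    - {"x":0,"y":0.19,"z":-0.1,"rx":0,"ry":0,"rz":0,"jaw":1}
    - {"x":0,"y":0.22,"z":-0.1,"rx":0,"ry":0,"rz":0,"jaw":1}
    - {"x":0,"y":0.22,"z":-0.1,"rx":0,"ry":0,"rz":0,"jaw":1}
    - {"x":0,"y":0.22,"z":-0.1,"rx":0,"ry":0,"rz":0,"jaw":1}
  newtons: 25

```text
time: 21.17
position: [522.1, 124.5, 225.5]
orientation: [-0.125, -3.139, 0.002]
force: [0.1, -0.1, -0.0]
width: 94.0
finger_force: 0.0
```

```bash
python3 - <<'E'
from h import *
p=snap()
for v in(("top",),("side",)):
    r,f=fit(p,box(120,60,155),0,[504,-95.8,-.083],'wood',v,pad=6); print("stack",v,r.round(3),round(f,3))
cv2.imwrite("pics/end.png",cv2.resize(np.hstack([p["side"][150:350,190:440],p["top"][130:330,190:440]]),None,fx=1.6,fy=1.6,interpolation=2)[:,:,::-1])
E
```

```text
stack ('top',) [ 5.04525e+02 -9.63550e+01 -8.40000e-02] 0.012
stack ('side',) [ 5.05501e+02 -9.41140e+01 -7.90000e-02] 0.01
```

View pics/end.png

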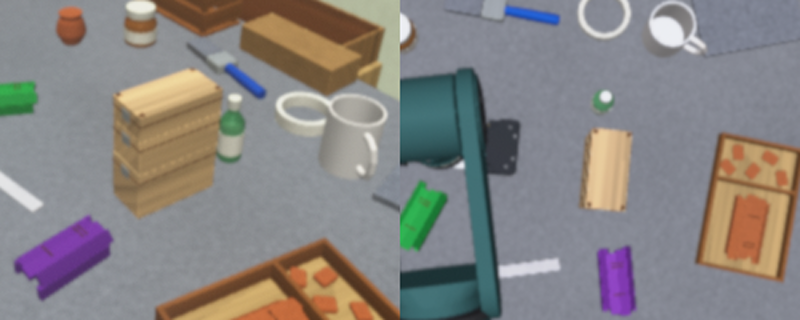

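The three cases stand in one square column, the sherd is in the bay, and the bottle, tape and mug are where they were.

```bash
python3 -c "
from workcell import env
print(env.hand_in())"
```

```text
the job is handed in; nothing more can be done
None
```

I handed the job in at about 21 s: the sherd lies flat, hollow side down, in the large bay and the three cases stand in a square column; the final pictures show nothing disturbed, but the hand-in returned no verdict.

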